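# Clamp the yellow specimen to the first click

## Robot

A 6-joint arm with a two-finger parallel gripper is mounted at the origin on the work surface. World frame = base frame: x ahead of the robot, y to its left, z up, the work surface at z = 0. Lengths are in m, angles in rad, forces in N, time in s.
With the tool pointing down it reaches from about 0.35 to 0.775 m from the base axis. Payload 7.3 kg.
Tool frame: the origin (TCP) lies midway between the tips of the shut fingers; the grasp point (between the pads) lies 19 mm behind it; x points along the fingers, z is the direction in which the jaws open and shut, and the axes are right-handed (so a half turn about x gives the same grasp; the last joint's range is limited). The gripper opens to 92 mm and grips with 3 to 60 N. Pads are 19 mm wide; open, the fingers measure 130 mm over their backs; the gripper's body (75 mm by 190 mm) begins 47 mm behind the grasp point.
Start: joints at [-1.338, 0.342, 1.524, -0, 1.275, -0.146], TCP at [0.194, -0.488, 0.227] pointing down, gripper open.
Joint ranges: [-2.53, 2.53], [-0.77, 2.02], [0.04, 2.7], [-1, 4.14], [0.28, 2.66], [-3.11, 3.11]. Speed limits (rad/s): [2.57, 2.57, 3.14, 3.14, 3.14, 3.14].

## Interface

Orientations are given as [roll, pitch, yaw] about the fixed x, y, z axes, in that order (R = Rz(yaw) Ry(pitch) Rx(roll)).
In Python, from cell import observe, cams, robot gives the robot as it stands.
- The arm moves only by the tool jog_arm, never from a script. Its argument "plan" is one flat list of numbers, 7 for each row, row after row: the turn, a rotation vector about the tool's x, y, z in degrees, then the shift along the tool's x, y, z in cm, then the opening, from -1 (shut) to 1 (fully open). In form: [ax, ay, az, x, y, z, jaw, ax, ay, az, x, y, z, jaw, ...]. A call has 1 to 10 rows; each row is the pose to reach, as a shift and turn from the pose commanded when the call began, along the tool's axes at that moment; what a row does not reach only later rows make up. A row lasts 1/10 s, in which the tool goes at most 50 mm and 8.59 degrees, less where a joint would pass 70% of its speed; a pose out of reach is approached as far as the arm can. A call with a gripper value outside its range is refused whole. The fingers move at their own pace and stop on an object; "newtons" is the grip in N (left out, the last holds). Time passes only in rows, so rows that repeat a pose let the fingers close. It gives the time, the measured TCP pose, the force and the opening at its end, in the units of the state.
- observe(): the state, without advancing time (a new reading comes with each control period).
- cams.read_camera(name): name is "side" or "top" or "wrist"; returns a dict with "image" (420x560x3 uint8, red, green, blue), "fov_y" (degrees; the focal length in pixels is half the picture's height over the tangent of half this angle, whatever the lens; pixels are square), "cx", "cy" (the principal point, pixels), "T" (4x4, takes a point from camera to world coordinates). Camera axes: x right, y down, z forward; pixel columns grow to the right and rows downward; lengths in m; the calibration is good to about 2 mm. A picture is of the moment at which its call begins. There is no depth.
- robot.hand_in(): hands the job in, once; it reports no verdict.
The state is a dict: "time": time; "qpos": joint angles; "qvel": joint speeds; "joint_efforts": joint torques, N m; "tool_pos": TCP position; "tool_rot": TCP orientation; "contact_force": force on the tool from outside, world axes, zero at the start; "torque": the same for the moment, N m; "opening": finger opening in m.
Only numpy, scipy, OpenCV 4.12 (cv2) and the standard library are available. Lean on these libraries where they do the work, as an engineer would, in place of code of your own. Each camera call takes 0.05 s, during which the arm holds its last target.

## Task

Stand the yellow specimen mount upright on the deck of the small vice, between its two jaws, and let go of it. Then turn the vice's black bar knob clockwise to clamp the mount against the fixed jaw, stop at the first click of the knob's slip clutch, before a second click, and let go, leaving the mount clamped.

Things in the scene. Friction and masses are not known exactly. Their poses are not given: they have to be found in the camera images.
- mount_yellow_center (a point): Centre of the loose yellow resin specimen mount: an upright solid cylinder 38 mm in diameter, 32 mm tall, about 55 g, a bit of steel in its top. A red and a blue mount of the same size near it are not wanted. z up.
- nest (a point): On the vice's deck (8 mm above the table) between the open jaws; the mount's underside goes here. Vice axes: z up, y from fixed jaw to knob. Jaw faces: fixed at y -28 mm, sliding at +27 to +38 mm, it moves to -y, 35 mm per rad; clamped, the mount's axis is at y -9. Jaws 60 mm long in x, 20 tall; the gap is open at both x ends for fingers closing along x. Knob axis at y +120.
- knob (a point): Grip point of the black bar knob, on its upright axis, 63 mm above the table. Bar 56 x 16 x 34 mm, its top 10 mm above, its disc (60 mm wide) 24 mm below this point. x: along the bar to its white pointer, z up. Clockwise from above tightens. Pointer angle before the vice's -x: 1.1 to 1.4 rad at the start, 0.6 when jaw is home and slip begins; green dial sector (after 1st click, before 2nd) +-0.32.
- clutch (a joint): Knob's slip in its clutch, rad, clockwise. 0 while knob and jaw move together (0.1 N m); grows once the jaw is home. Torque rises to a peak (0.3 N m) at 0.17, then drops away: first click made at 0.28 (let go earlier, the knob springs back); second click at 0.95. Between the clicks the knob stays, or springs less than 0.2 towards 0.7, when let go. Best stop: 0.4 to 0.7.
There are look-alikes about, which are no part of the job. Of the things that look like the part that bears mount_yellow_center, the larger one is meant.

How it is judged:
On the way, in this order (a step that is already met when the one before it is completed fails the run):
1. the yellow mount stands upright on the deck between the jaws, released, the clutch not yet slipped (x of mount_yellow_center in the frame of nest between -0.02 and 0.02 m and y of mount_yellow_center in the frame of nest between -0.012 and 0.022 m and z of mount_yellow_center in the frame of nest below 0.019 m and angle between mount_yellow_center's own z axis and vertical below 0.1 rad and contact force between the fingers and mount_yellow below 0.1 N and value of joint clutch below 0.1 rad), for 0.2 s.
2. the clutch has clicked once (value of joint clutch above 0.28 rad), for 0.1 s.
At the end, for the whole second after the job is handed in: Clutch slip between first and second click (0.28 to 0.95 rad), knob still, pointer within 0.42 rad of the vice's -x (not turned back); the yellow mount upright (0.1 rad) on the deck, within 3 mm of touching the fixed jaw and 20 mm of the nest along the jaws (value of joint clutch between 0.28 and 0.95 rad and velocity of joint clutch between -0.05 and 0.05 rad/s and angle between the x axis of knob and the x axis of nest, either way round below 0.42 rad and x of mount_yellow_center in the frame of nest between -0.02 and 0.02 m and y of mount_yellow_center in the frame of nest between -0.012 and -0.006 m and z of mount_yellow_center in the frame of nest below 0.019 m and angle between mount_yellow_center's own z axis and vertical below 0.1 rad).
It fails at once if the clutch clicks a second time (value of joint clutch above 0.95 rad).
It also fails if it takes over 48 s, if anything falls off the work surface, if the arm or the gripper's body presses on something with over 40 N, if the wrist force passes 120 N, or if a joint passes its speed limit or range.

## Working session

There is one attempt and no reset: what is moved stays moved. The work goes in short steps, Python scripts to look and compute and a tool call to move; the robot and the scene stay as the last step left them, time stands still between calls to the robot, and variables do not carry over. Pictures are saved under pics/ and viewed, and the job is handed in when it is done.

Besides the shell and the picture viewer there is one more tool, called after "Call:" in YAML: its name, and indented under it one key for each argument. jog_arm: Moves the arm, as the interface text tells. Its arguments: {"type":"object","properties":{"plan":{"type":"array"},"newtons":{"type":"number"}},"required":["plan"]}

```bash
ls; mkdir -p pics; python3 - <<'E'
from cell import observe,cams,robot
import cv2
print(observe())
for n in("side","top","wrist"):
    d=cams.read_camera(n); cv2.imwrite(f"pics/{n}0.png",d["image"][:,:,::-1]); print(n,d["fov_y"],d["cx"],d["cy"],d["T"].round(3).tolist(),d.keys())
E
```

```text
pics
{'time': 0.0, 'qpos': array([-1.33796568e+00,  3.42733117e-01,  1.52503189e+00, -4.00854333e-05,
        1.27539318e+00, -1.45957050e-01]), 'qvel': array([-0.00084069,  0.00071003, -0.00122938,  0.00127444,  0.00075458,
       -0.00125975]), 'joint_efforts': array([-1.19395327e-04, -4.31243598e+01, -2.44213468e+01,  7.15467031e-02,
        5.58741507e-02, -1.32240607e-04]), 'tool_pos': array([ 0.19407554, -0.48736493,  0.22603438]), 'tool_rot': array([3.02011485, 1.56923032, 1.82811793]), 'contact_force': array([ 0.26838451,  0.16776837, -0.12624877]), 'torque': array([ 0.02408144, -0.03775671, -0.0126007 ]), 'opening': 0.0919270283041759}
side 50.62805445161156 277.8180226401615 215.19470952281875 [[-0.913, -0.284, 0.293, 0.306], [-0.408, 0.657, -0.634, 0.461], [-0.013, -0.698, -0.716, 0.614], [0.0, 0.0, 0.0, 1.0]] dict_keys(['image', 'fov_y', 'cx', 'cy', 'T'])
top 55.62954973654244 282.03544014338325 206.5760569307925 [[0.029, -0.995, 0.1, 0.483], [-1.0, -0.029, 0.003, -0.004], [0.0, -0.1, -0.995, 0.731], [0.0, 0.0, 0.0, 1.0]] dict_keys(['image', 'fov_y', 'cx', 'cy', 'T'])
wrist 65.96666185169182 282.6796847034579 208.7793510992345 [[0.37, -0.886, -0.278, 0.269], [-0.929, -0.354, -0.109, -0.458], [-0.002, 0.299, -0.954, 0.383], [0.0, 0.0, 0.0, 1.0]] dict_keys(['image', 'fov_y', 'cx', 'cy', 'T'])
```

View pics/side0.png

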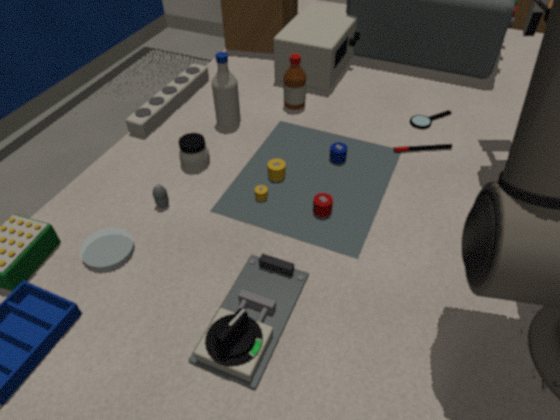

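View pics/top0.png

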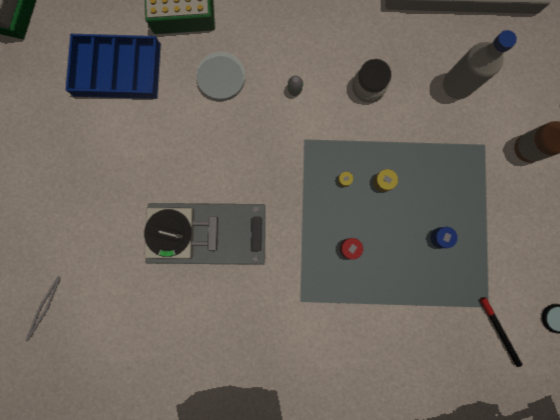

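View pics/wrist0.png

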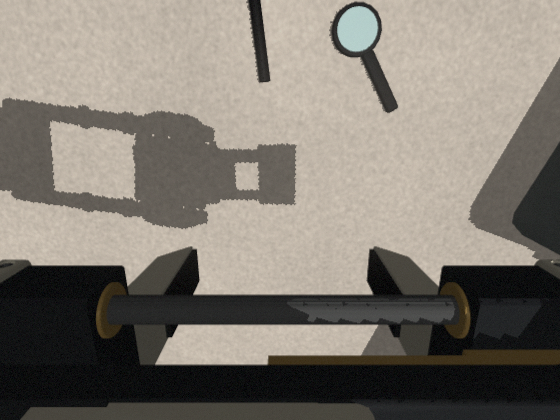

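Big yellow mount at top-view pixel (387,180) and decoy at (346,179). The vice runs left to right, with the knob at (167,233) and the fixed jaw at (256,233). The pointer points right and slightly down, and the green sector is at the bottom. Next I measure positions.

```bash
cat > h.py <<'E'
import numpy as np,cv2
from cell import observe,cams,robot
from scipy.spatial.transform import Rotation as Ro
def K(d):
    f=d["image"].shape[0]/2/np.tan(np.radians(d["fov_y"])/2); return f
def ray(d,u,v,z):
    f=K(d); r=d["T"][:3,:3]@np.array([(u-d["cx"])/f,(v-d["cy"])/f,1]); o=d["T"][:3,3]
    return o+r*(z-o[2])/r[2]
def proj(d,p):
    q=d["T"][:3,:3].T@(np.array(p)-d["T"][:3,3]); f=K(d); return d["cx"]+f*q[0]/q[2],d["cy"]+f*q[1]/q[2]
def blobs(m,mn=20):
    n,l,s,c=cv2.connectedComponentsWithStats(m.astype(np.uint8)); return [(s[i],c[i],l==i) for i in range(1,n) if s[i,4]>=mn]
def hsv(d): return cv2.cvtColor(d["image"],cv2.COLOR_RGB2HSV)
E
python3 - <<'E'
from h import *
s=observe(); print(Ro.from_euler('xyz',s["tool_rot"]).as_matrix().round(3).tolist())
for n in("top","side"):
    d=cams.read_camera(n);h=hsv(d)
    m=(h[...,0]>18)&(h[...,0]<32)&(h[...,1]>150)&(h[...,2]>80)
    for st,c,_ in blobs(m): print(n,'yel',st,c.round(1),ray(d,*c,.032).round(4),ray(d,*c,.016).round(4))
    m=(h[...,0]>45)&(h[...,0]<75)&(h[...,1]>150)&(h[...,2]>80)
    for st,c,_ in blobs(m): print(n,'grn',st,c.round(1),ray(d,*c,.039).round(4))
    im=d["image"]
    if n=="top": cr=im[190:280,130:290]
    else: cr=im[245:390,180:320]
    cv2.imwrite(f"pics/{n}v.png",cv2.resize(cr,None,fx=5 if n=="top" else 4,fy=5 if n=="top" else 4,interpolation=cv2.INTER_CUBIC)[:,:,::-1])
E
```

```text
[[-0.0, 0.929, 0.37], [0.001, 0.37, -0.929], [-1.0, 0.0, -0.001]]
top yel [377 170  20  20 259] [386.4 179.4] [ 0.6066 -0.1866  0.032 ] [ 0.6094 -0.1908  0.016 ]
top yel [339 172  13  14 109] [345.  178.5] [ 0.6061 -0.1131  0.032 ] [ 0.6089 -0.1156  0.016 ]
side yel [268 159  17  21 190] [276.1 167.6] [ 0.6032 -0.177   0.032 ] [ 0.6114 -0.1946  0.016 ]
side yel [255 186  12  14  98] [260.7 191.7] [ 0.6008 -0.0992  0.032 ] [ 0.6089 -0.1146  0.016 ]
side grn [251 341  10  14  81] [255.9 346.7] [0.4647 0.1997 0.039 ]
```

View pics/topv.png

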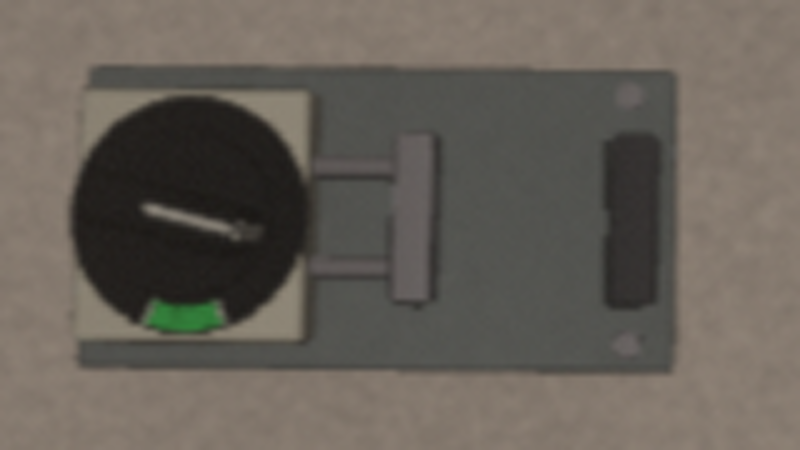

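View pics/sidev.png

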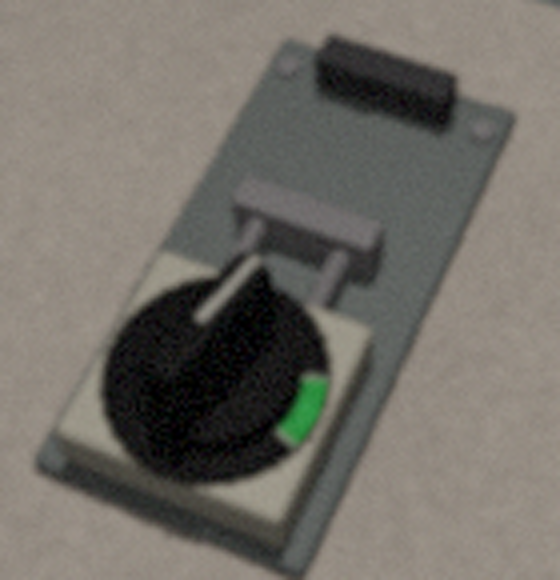

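```bash
python3 - <<'E'
from h import *
d=cams.read_camera("top")
c=lambda u,v,z:ray(d,130+(u-2)/5,190+(v-2)/5,z)[:2].round(4)
print('deck',[c(*p,.008) for p in((90,66),(676,72),(674,372),(80,366))])
print('fixed',[c(*p,.028) for p in((607,134),(660,134),(605,306),(656,306))])
print('slide',[c(*p,.028) for p in((395,132),(438,132),(391,300),(434,301))])
print('disc',c(190,214,.039),c(190,96,.039),c(190,333,.039),c(72,214,.039),c(307,214,.039))
print('line',c(145,208,.073),c(260,233,.073))
s=cams.read_camera("side")
cs=lambda u,v,z:ray(s,180+(u-1.5)/4,245+(v-1.5)/4,z)[:2].round(4)
print('line side',cs(200,320,.073),cs(264,258,.073))
print('fixed side top', [cs(*p,.028) for p in((330,38),(318,68),(455,77),(445,102))])
print('slide side',[cs(*p,.028) for p in((245,180),(384,222),(235,212),(376,252))])
E
```

```text
deck [array([0.5548, 0.2431]), array([0.5589, 0.029 ]), array([0.4503, 0.0261]), array([0.4462, 0.2399])]
fixed [array([0.534 , 0.0517]), array([0.5345, 0.033 ]), array([0.4735, 0.0502]), array([0.474 , 0.0323])]
slide [array([0.5325, 0.1268]), array([0.5329, 0.1116]), array([0.4734, 0.1254]), array([0.4735, 0.1103])]
disc [0.5011 0.1945] [0.5422 0.1969] [0.4602 0.1922] [0.4999 0.2355] [0.5023 0.1539]
line [0.5018 0.1997] [0.4947 0.1613]
line side [0.5028 0.2001] [0.4939 0.1692]
fixed side top [array([0.533 , 0.0371]), array([0.5306, 0.0537]), array([0.4763, 0.0352]), array([0.475 , 0.0488])]
slide side [array([0.5327, 0.116 ]), array([0.4741, 0.1118]), array([0.5294, 0.1309]), array([0.4714, 0.1254])]
```

```bash
cat >> h.py <<'E'
def to(p,az):  # target TCP position, closing-axis azimuth deg, tool down -> rotvec deg, shift cm
    s=observe(); R=Ro.from_euler('xyz',s["tool_rot"])
    a=np.radians(az); x=np.array([0,0,-1.]); best=None
    for k in(0,np.pi):
        z=np.array([np.cos(a+k),np.sin(a+k),0]); y=np.cross(z,x)
        rv=(R.inv()*Ro.from_matrix(np.c_[x,y,z])).as_rotvec(degrees=True)
        if best is None or np.linalg.norm(rv)<np.linalg.norm(best): best=rv
    print("turn",best.round(2),"shift",(R.inv().apply(np.array(p)-s["tool_pos"])*100).round(2),"t",s["time"],"q",s["qpos"].round(2),"pos",s["tool_pos"].round(4))
E
python3 -c "
from h import *
to([.609,-.19,.15],1.3)"
```

```text
turn [-6.96e+01 -1.00e-02 -1.00e-02] shift [  7.67  49.55 -12.32] t 0.35 q [-1.34  0.34  1.52  0.    1.28 -0.15] pos [ 0.1942 -0.4877  0.2266]
```

Call:
jog_arm:
  plan: [-69.6,0,0,7.7,49.5,-12.3,1,-69.6,0,0,7.7,49.5,-12.3,1,-69.6,0,0,7.7,49.5,-12.3,1,-69.6,0,0,7.7,49.5,-12.3,1,-69.6,0,0,7.7,49.5,-12.3,1,-69.6,0,0,7.7,49.5,-12.3,1,-69.6,0,0,7.7,49.5,-12.3,1,-69.6,0,0,7.7,49.5,-12.3,1,-69.6,0,0,7.7,49.5,-12.3,1,-69.6,0,0,7.7,49.5,-12.3,1]
  newtons: 20

```text
time: 1.35
tool_pos: [0.5974, -0.1981, 0.1518]
tool_rot: [-1.152, 1.571, -1.129]
contact_force: [-0.2, -1.6, 0.5]
opening: 0.0916
```

```bash
python3 -c "
from h import *
to([.609,-.19,.15],1.3)"
```

```text
turn [0.05 0.01 0.01] shift [0.18 0.78 1.18] t 1.35 q [-0.44  0.59  1.32 -0.    1.22 -0.47] pos [ 0.5974 -0.1981  0.1518]
```

Call:
jog_arm:
  plan: [0,0,0,0,0,0,1,0,0,0,0,0,0,1,0,0,0,0,0,0,1]

```text
time: 1.65
tool_pos: [0.5953, -0.2001, 0.1521]
tool_rot: [-2.687, 1.57, -2.665]
contact_force: [0.0, 0.0, 0.7]
opening: 0.0918
```

```bash
python3 - <<'E'
from h import *
d=cams.read_camera("wrist"); cv2.imwrite("pics/w1.png",d["image"][:,:,::-1])
h=hsv(d)
m=(h[...,0]>18)&(h[...,0]<32)&(h[...,1]>130)&(h[...,2]>60)
for st,c,_ in blobs(m,100): print('yel',st,c.round(1),ray(d,*c,.032).round(4),ray(d,*c,.016).round(4))
print(d["T"].round(3).tolist())
to([.609,-.19,.15],1.3)
E
```

```text
yel [287  89  30  31 606] [301.2 104.4] [ 0.608  -0.1163  0.032 ] [ 0.6089 -0.1161  0.016 ]
yel [ 277  164   42   46 1301] [296.8 186.8] [ 0.6069 -0.1853  0.032 ] [ 0.6077 -0.1891  0.016 ]
yel [ 96 282  30  56 588] [106.6 310.9] [ 0.4219 -0.3164  0.032 ] [ 0.412  -0.3278  0.016 ]
yel [440 282  30  56 599] [458.8 310.7] [ 0.7726 -0.308   0.032 ] [ 0.783  -0.3189  0.016 ]
yel [ 269  350  291   15 2355] [437.5 358.3] [ 0.761  -0.3664  0.032 ] [ 0.7707 -0.3807  0.016 ]
[[1.0, 0.022, 0.006, 0.593], [0.023, -0.954, -0.299, -0.119], [-0.001, 0.299, -0.954, 0.309], [0.0, 0.0, 0.0, 1.0]]
turn [-0.07 -0.01  0.02] shift [0.24 1.02 1.41] t 1.7 q [-0.45  0.59  1.33 -0.    1.22 -0.47] pos [ 0.5951 -0.2005  0.1524]
```

View pics/w1.png

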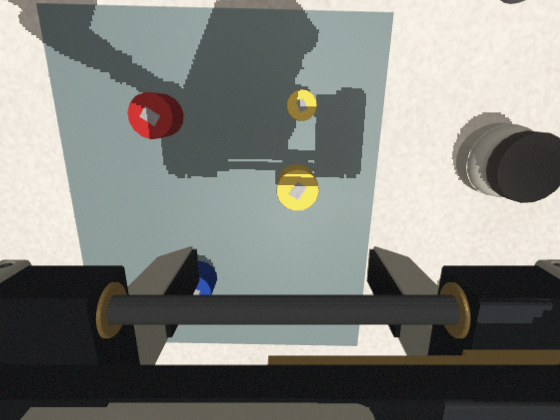

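The wrist view shows the yellow mount at (297,187), which agrees with the two fixed views: about (0.608, -0.189). Descending.

Call:
jog_arm:
  plan: [0,0,0,2,1.1,1.3,1,0,0,0,6,1.1,1.3,1,0,0,0,9,1.1,1.3,1,0,0,0,11.5,1.1,1.3,1,0,0,0,13.5,1.1,1.3,1,0,0,0,14.5,1.1,1.3,1,0,0,0,14.5,1.1,1.3,1,0,0,0,14.5,1.1,1.3,1]

```text
time: 2.5
tool_pos: [0.609, -0.1892, 0.0082]
tool_rot: [-0.498, 1.569, -0.476]
contact_force: [0.2, -1.0, 0.3]
opening: 0.0918
```

```bash
python3 - <<'E'
from h import *
d=cams.read_camera("wrist"); cv2.imwrite("pics/w2.png",d["image"][:,:,::-1])
to([.608,-.189,.007],1.3)
E
```

```text
turn [-0.03  0.12  0.07] shift [ 0.16  0.01 -0.13] t 2.55 q [-0.42  0.77  1.43 -0.    0.94 -0.44] pos [ 0.6093 -0.1891  0.0086]
```

View pics/w2.png

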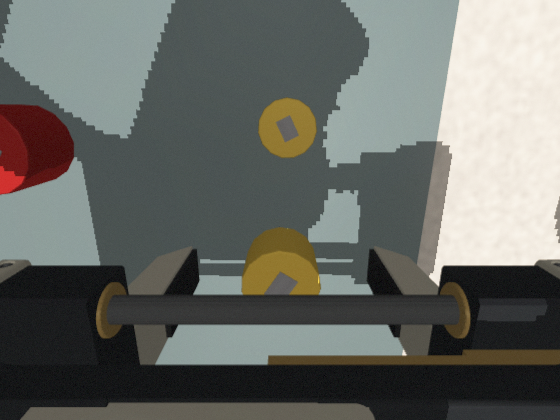

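The mount sits centred between the pads (about 281 against 283). Closing.

Call:
jog_arm:
  plan: [0,0,0,0.1,0,0,-1,0,0,0,0.1,0,0,-1,0,0,0,0.1,0,0,-1,0,0,0,0.1,0,0,-1,0,0,0,0.1,0,0,-1,0,0,0,0.1,0,0,-1,0,0,0,0.1,0,0,-1,0,0,0,0.1,0,0,-1]
  newtons: 20

```text
time: 3.35
tool_pos: [0.6086, -0.1883, 0.0061]
tool_rot: [-1.419, 1.571, -1.396]
contact_force: [-0.6, 0.3, 0.8]
opening: 0.0376
```

```bash
python3 - <<'E'
from h import *
d=cams.read_camera("wrist"); cv2.imwrite("pics/w3.png",d["image"][:,:,::-1])
print(observe()["opening"])
E
```

```text
0.037189773948723893
```

View pics/w3.png

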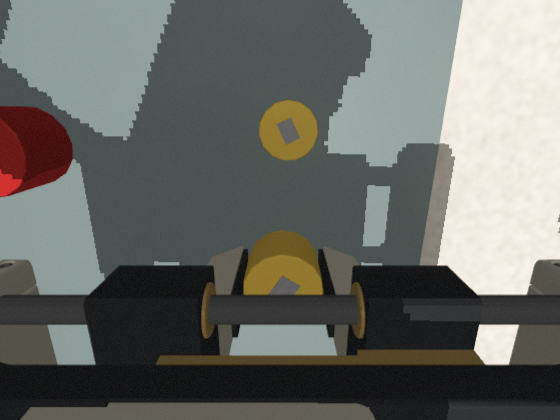

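Call:
jog_arm:
  plan: [0,0,0,-2,0,0,-1,0,0,0,-5.5,0,0,-1,0,0,0,-9,3,-1,-1,0,0,0,-9.4,7.5,-2.7,-1,0,0,0,-9.4,12,-4.4,-1,0,0,0,-9.4,16.5,-6,-1,0,0,0,-9.4,21,-7.7,-1,0,0,0,-9.4,24.5,-9,-1,0,0,0,-9.4,27.1,-9.9,-1,0,0,0,-9.4,27.1,-9.9,-1]

```text
time: 4.4
tool_pos: [0.5019, 0.0832, 0.1002]
tool_rot: [2.608, 1.57, 2.635]
contact_force: [-0.3, -0.4, -0.3]
opening: 0.0376
```

Call:
jog_arm:
  plan: [0,0,0,0,0,0,-1,0,0,0,0,0,0,-1]

```text
time: 4.6
tool_pos: [0.504, 0.0796, 0.1001]
tool_rot: [-0.57, 1.57, -0.548]
contact_force: [0.1, -0.1, -1.2]
opening: 0.0375
```

```bash
python3 - <<'E'
from h import *
for n in ("wrist","side","top"):
    d=cams.read_camera(n); cv2.imwrite(f"pics/{n}4.png",d["image"][:,:,::-1])
print(observe()["opening"]); to([.503,.081,.016],1.3)
E
```

```text
0.03767107271876743
turn [-0.09  0.    0.01] shift [ 8.4   0.16 -0.08] t 4.75 q [ 0.01  0.46  1.74 -0.    0.95 -0.02] pos [0.5039 0.0794 0.1   ]
```

View pics/wrist4.png

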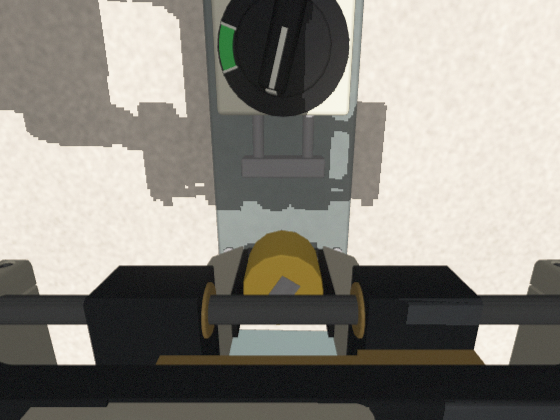

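View pics/side4.png

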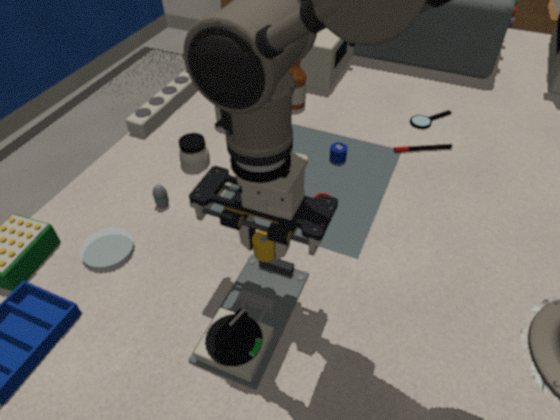

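```bash
python3 - <<'E'
from h import *
d=cams.read_camera("wrist")
r=lambda u,v,z:ray(d,u,v,z).round(4)
print('slide face top edge (near)',r(242,176,.028),r(324,176,.028))
print('line',r(286,28,.073),r(271,94,.073))
im=d["image"][0:200,190:390]
cv2.imwrite("pics/w4c.png",cv2.resize(im,None,fx=4,fy=3,interpolation=cv2.INTER_CUBIC)[:600,:,::-1])
print('mount top c',[proj(d,[*(np.array([.5039+dx,.0794+dy])),.1+.026]) for dx,dy in((0,0),(0,.019))])
E
```

```text
slide face top edge (near) [0.4735 0.1129 0.028 ] [0.5325 0.1142 0.028 ]
line [0.5026 0.1991 0.073 ] [0.4953 0.1673 0.073 ]
mount top c [(np.float64(283.5206389609842), np.float64(291.77512968771873)), (np.float64(284.47259871647816), np.float64(254.23518333529762))]
```

View pics/w4c.png

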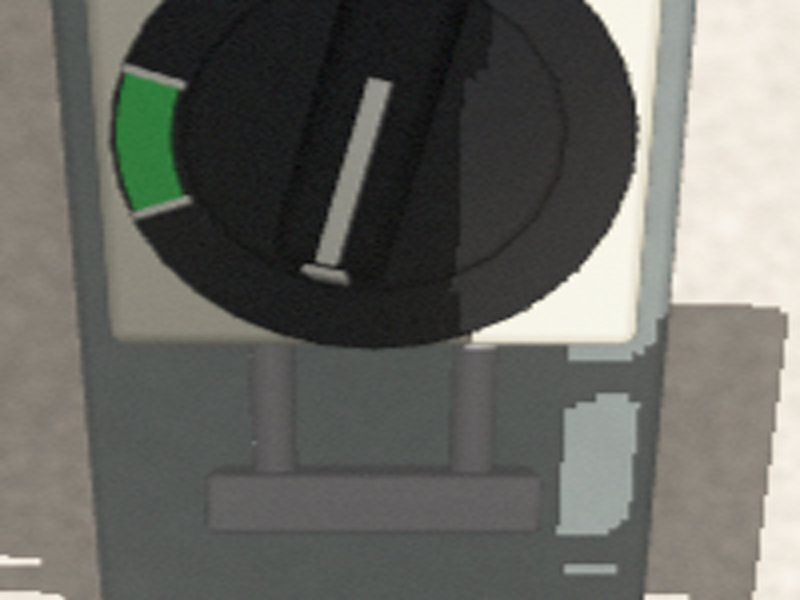

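Call:
jog_arm:
  plan: [0,0,0,2,0.1,-0.1,-1,0,0,0,5,0.1,-0.1,-1,0,0,0,7,0.1,-0.1,-1,0,0,0,8,0.1,-0.1,-1,0,0,0,8.3,0.1,-0.1,-1,0,0,0,8.5,0.1,-0.1,-1,0,0,0,8.5,0.1,-0.1,-1,0,0,0,8.5,0.1,-0.1,-1]

```text
time: 5.6
tool_pos: [0.5031, 0.0813, 0.0159]
tool_rot: [-0.068, 1.569, -0.045]
contact_force: [-0.5, 1.3, -0.9]
opening: 0.0375
```

```bash
python3 - <<'E'
from h import *
for n in ("wrist","side"):
    d=cams.read_camera(n); cv2.imwrite(f"pics/{n}5.png",d["image"][:,:,::-1])
print(observe()["opening"],observe()["contact_force"]); to([.503,.081,.0145],1.3)
E
```

```text
0.037697964208615146 [-0.28307153  0.83387851 -0.02087319]
turn [0.01 0.08 0.01] shift [ 0.12 -0.04  0.01] t 5.7 q [ 0.01  0.59  1.81 -0.    0.74 -0.01] pos [0.5029 0.0814 0.0157]
```

View pics/wrist5.png

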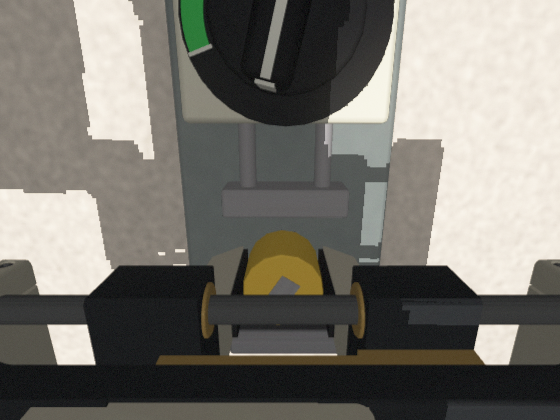

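View pics/side5.png

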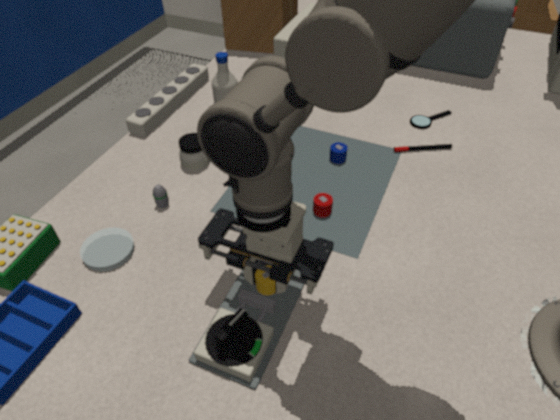

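Call:
jog_arm:
  plan: [0,0,0,0.08,0,0,-1,0,0,0,0.15,0,0,-1,0,0,0,0.15,0,0,-1,0,0,0,0.15,0,0,-1]

```text
time: 6.1
tool_pos: [0.5026, 0.0814, 0.014]
tool_rot: [-0.136, 1.57, -0.113]
contact_force: [-0.3, 1.0, 5.4]
opening: 0.038
```

Call:
jog_arm:
  plan: [0,0,0,0,0,0,-0.1,0,0,0,0,0,0,0.2,0,0,0,0,0,0,0.5,0,0,0,0,0,0,0.5,0,0,0,0,0,0,0.5]

```text
time: 6.6
tool_pos: [0.5024, 0.0813, 0.0135]
tool_rot: [-2.595, 1.571, -2.572]
contact_force: [-0.7, 0.2, -1.0]
opening: 0.0673
```

```bash
python3 - <<'E'
from h import *
for n in ("wrist","side"):
    d=cams.read_camera(n); cv2.imwrite(f"pics/{n}6.png",d["image"][:,:,::-1])
print(observe()["opening"],observe()["contact_force"]); to([.503,.081,.0145],1.3)
E
```

```text
0.06862460360016939 [ 0.74483501 -0.22087517  0.24695681]
turn [ 0.   -0.01  0.01] shift [-0.1  -0.03  0.06] t 6.7 q [ 0.01  0.59  1.81 -0.    0.74 -0.01] pos [0.5024 0.0813 0.0135]
```

View pics/wrist6.png

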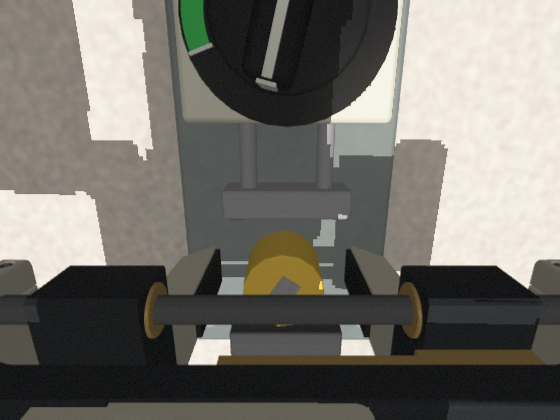

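Call:
jog_arm:
  plan: [0,0,0,-1,0,0,0.6,0,0,0,-4,0,0,0.6,0,0,0,-8,0,0,0.6,0,0,0,-11,0,0,0.6,7,0,0,-11.7,3,0.1,0.6,14.2,0,0,-11.7,7,0.1,0.6,14.2,0,0,-11.7,10.5,0.1,0.6,14.2,0,0,-11.7,11.6,0.1,0.6,14.2,0,0,-11.7,11.6,0.1,0.6,14.2,0,0,-11.7,11.6,0.1,0.6]

```text
time: 7.7
tool_pos: [0.5007, 0.1966, 0.1307]
tool_rot: [-1.508, 1.57, -1.733]
contact_force: [0.1, -0.7, 0.4]
opening: 0.0732
```

```bash
python3 - <<'E'
from h import *
for n in ("wrist","side"):
    d=cams.read_camera(n); cv2.imwrite(f"pics/{n}7.png",d["image"][:,:,::-1])
print(observe()["opening"],observe()["contact_force"]); to([.501,.197,.13],-12.9)
E
```

```text
0.07340681130419312 [ 1.09391448 -1.19923783 -0.01262872]
turn [-0.06 -0.    0.03] shift [ 0.06  0.09 -0.01] t 7.8 q [ 0.23  0.46  1.63 -0.    1.06  0.46] pos [0.5009 0.1961 0.1306]
```

View pics/wrist7.png

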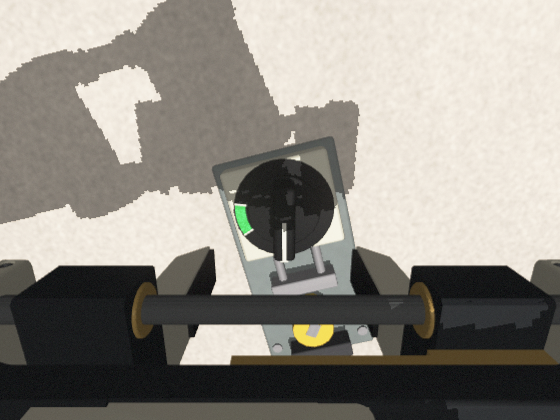

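View pics/side7.png

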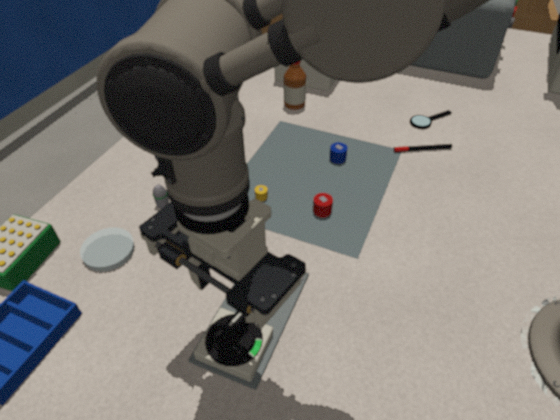

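```bash
python3 - <<'E'
from h import *
d=cams.read_camera("wrist")
im=d["image"][130:290,200:360]
cv2.imwrite("pics/w7c.png",cv2.convertScaleAbs(cv2.resize(im,None,fx=3.75,fy=3.75,interpolation=cv2.INTER_CUBIC)[:,:,::-1],alpha=2,beta=10))
for a in (.196,.198): 
  for z in (.039,.073): print(a,z,np.round(proj(d,[.501,a,z]),1))
E
```

```text
0.196 0.039 [283.3 212.6]
0.196 0.073 [283.4 227.5]
0.198 0.039 [282.8 210.3]
0.198 0.073 [282.8 224.9]
```

View pics/w7c.png

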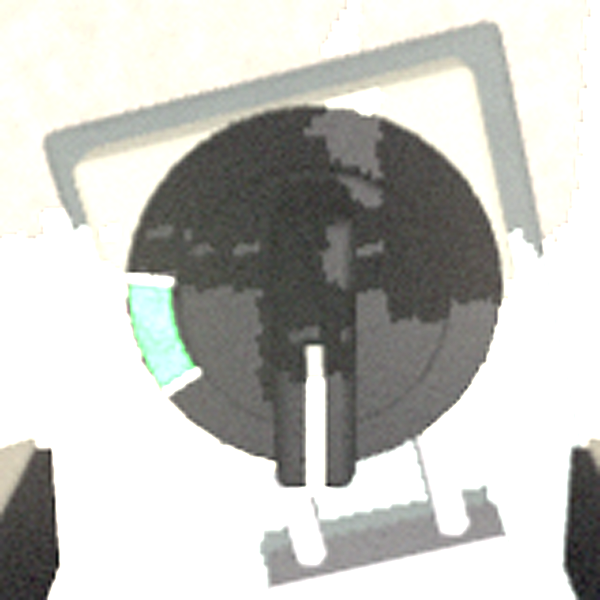

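```bash
python3 - <<'E'
from h import *
d=cams.read_camera("wrist")
r=lambda u,v,z:ray(d,200+(u-1.5)/3.75,130+(v-1.5)/3.75,z)[:2].round(4)
a=r(316,484,.073);b=r(316,345,.073);c=r(314,176,.073);print(a,b,c,np.linalg.norm(a-c),np.linalg.norm(a-b),(a+c)/2)
print(r(316,484,.073),'a+28',a+.028*(b-a)/np.linalg.norm(b-a))
print('dial', [r(315,v,.033) for v in(106,460)],[r(u,290,.033) for u in (128,502)])
to([.501,.197,.044],-12.9)
E
```

```text
[0.496  0.1723] [0.5024 0.2003] [0.5092 0.2318] 0.06094661598481083 0.028722116913625976 [0.5026  0.20205]
[0.496  0.1723] a+28 [0.50223909 0.19959604]
dial [array([0.511 , 0.2382]), array([0.4928, 0.159 ])] [array([0.4619, 0.2081]), array([0.542 , 0.1896])]
turn [-0.08 -0.    0.02] shift [ 8.66  0.08 -0.02] t 7.9 q [ 0.23  0.46  1.62 -0.    1.06  0.46] pos [0.501  0.1962 0.1306]
```

Call:
jog_arm:
  plan: [0,0,0,1,0.3,0,0,0,0,0,3,0.3,0,0,0,0,0,5.5,0.3,0,0,0,0,0,7.5,0.3,0,0,0,0,0,8.3,0.3,0,0,0,0,0,8.6,0.3,0,0,0,0,0,8.6,0.3,0,0,0,0,0,8.6,0.3,0,0]

```text
time: 8.7
tool_pos: [0.5021, 0.2004, 0.0454]
tool_rot: [0.412, 1.569, 0.187]
contact_force: [-0.9, 0.2, -0.2]
opening: 0.0462
```

```bash
python3 - <<'E'
from h import *
for n in ("wrist","side"):
    d=cams.read_camera(n); cv2.imwrite(f"pics/{n}8.png",d["image"][:,:,::-1])
print(observe()["opening"],observe()["contact_force"]); to([.501,.199,.044],-12.9)
E
```

```text
0.0459397295259367 [ 0.76644915 -0.33899317 -0.66786536]
turn [ 0.    0.1  -0.04] shift [ 0.14 -0.16 -0.08] t 8.8 q [ 0.24  0.58  1.7  -0.    0.86  0.46] pos [0.5021 0.2004 0.0454]
```

View pics/wrist8.png

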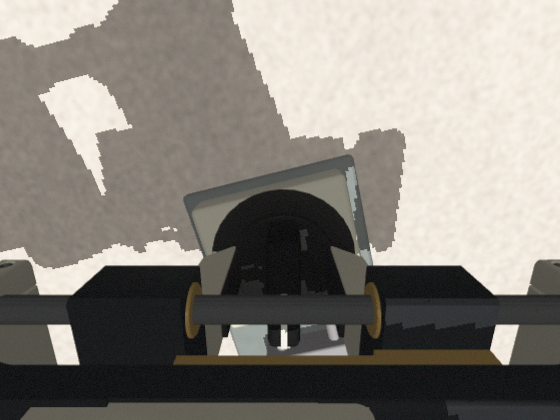

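Call:
jog_arm:
  plan: [0,0,0,0,-0.1,0,-0.3,0,0,0,0.1,-0.1,0,-1,0,0,0,0.1,-0.1,0,-1,0,0,0,0.1,-0.1,0,-1,0,0,0,0.1,-0.1,0,-1,0,0,0,0.1,-0.1,0,-1]
  newtons: 55

```text
time: 9.4
tool_pos: [0.502, 0.1991, 0.0436]
tool_rot: [0.106, 1.569, -0.119]
contact_force: [3.4, -0.8, -1.0]
opening: 0.0154
```

```bash
python3 - <<'E'
from h import *
s=observe()
print(s["opening"],s["contact_force"],s["torque"]); to([.501,.199,.044],-12.9)
E
```

```text
0.015396547125110675 [ 3.37553505 -0.83192392 -1.02941049] [-0.28153016 -0.54521045  0.09206101]
turn [ 0.01  0.08 -0.01] shift [-0.04 -0.04 -0.09] t 9.4 q [ 0.24  0.58  1.7  -0.    0.85  0.46] pos [0.502  0.1991 0.0436]
```

Call:
jog_arm:
  plan: [4,0,0,0,0,0,-1,8,0,0,0,0,0,-1,12,0,0,0,0,0,-1,16,0,0,0,0,0,-1,20,0,0,0,0,0,-1,24,0,0,0,0,0,-1,28,0,0,0,0,0,-1,31,0,0,0,0,0,-1,32,0,0,0,0,0,-1,32,0,0,0,0,0,-1]

```text
time: 10.4
tool_pos: [0.503, 0.1987, 0.0437]
tool_rot: [0.592, 1.567, -0.192]
contact_force: [6.6, -3.4, -3.4]
opening: 0.0157
```

```bash
python3 - <<'E'
from h import *
for n in ("wrist","side","top"):
    d=cams.read_camera(n); cv2.imwrite(f"pics/{n}9.png",d["image"][:,:,::-1])
s=observe()
print(s["opening"],s["contact_force"],s["torque"]); to([.501,.199,.044],-12.9)
E
```

```text
0.015897634534197052 [ 6.85189464 -4.03071372 -3.81818921] [-0.67282526 -1.12535949 -0.05163531]
turn [-32.01   0.18  -0.06] shift [-0.03 -0.12 -0.16] t 10.55 q [ 0.24  0.58  1.7  -0.    0.85  1.02] pos [0.503  0.1987 0.0437]
```

View pics/wrist9.png

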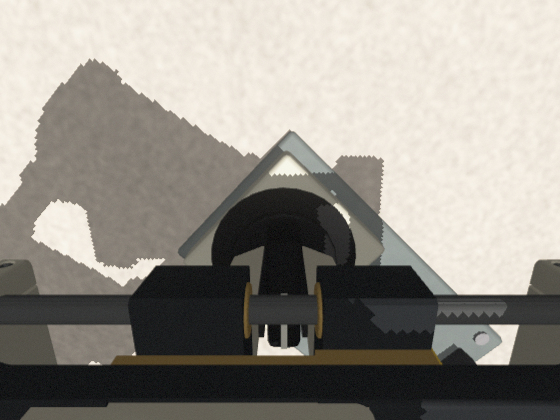

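View pics/side9.png

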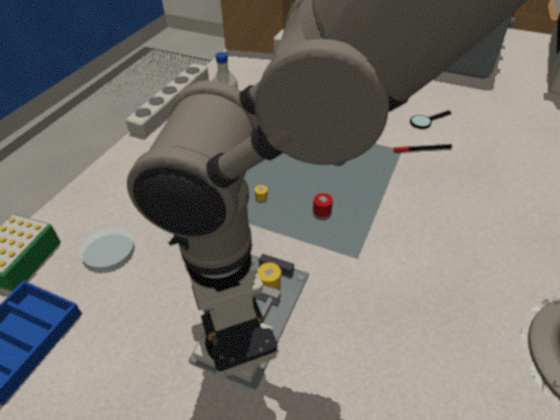

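Call:
jog_arm:
  plan: [3,0,0,0,0,0,-1,6,0,0,0,0,0,-1,9,0,0,0,0,0,-1,9,0,0,0,0,0,-1]

```text
time: 10.95
tool_pos: [0.5032, 0.1985, 0.0437]
tool_rot: [0.697, 1.567, -0.245]
contact_force: [7.0, -4.9, -4.3]
opening: 0.016
```

```bash
python3 - <<'E'
from h import *
s=observe()
print(s["opening"],s["contact_force"],s["torque"]); to([.501,.199,.044],-12.9)
E
```

```text
0.01595395575940239 [ 7.0389187  -4.85647999 -4.32056667] [-0.9178511  -1.22729954 -0.09031603]
turn [-41.08   0.21  -0.07] shift [-0.03 -0.14 -0.17] t 10.95 q [ 0.23  0.58  1.7  -0.    0.85  1.18] pos [0.5032 0.1985 0.0437]
```

Call:
jog_arm:
  plan: [3,0,0,0,0,0,-1,6,0,0,0,0,0,-1,8,0,0,0,0,0,-1,8,0,0,0,0,0,-1]

```text
time: 11.35
tool_pos: [0.5033, 0.1982, 0.0437]
tool_rot: [0.75, 1.567, -0.331]
contact_force: [7.2, -6.6, -4.6]
opening: 0.0157
```

```bash
python3 - <<'E'
from h import *
for n in ("wrist","side"):
    d=cams.read_camera(n); cv2.imwrite(f"pics/{n}10.png",d["image"][:,:,::-1])
s=observe()
print(s["opening"],s["contact_force"],s["torque"]); to([.501,.199,.044],-12.9)
E
```

```text
0.015720106644776213 [ 7.8370763  -5.32499456 -3.88053638] [-1.01683017 -1.25200442  0.05837489]
turn [-48.98   0.22  -0.08] shift [-0.03 -0.17 -0.18] t 11.45 q [ 0.23  0.58  1.7  -0.    0.85  1.32] pos [0.5033 0.1982 0.0437]
```

View pics/wrist10.png

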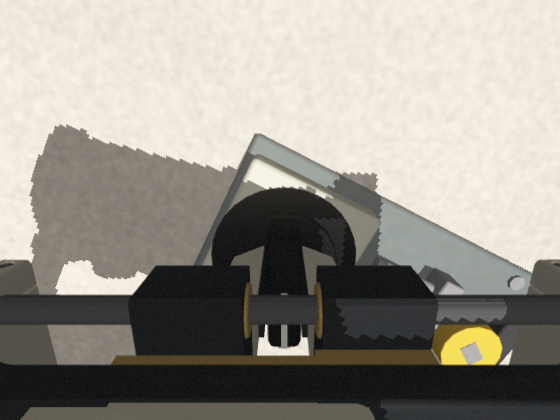

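View pics/side10.png

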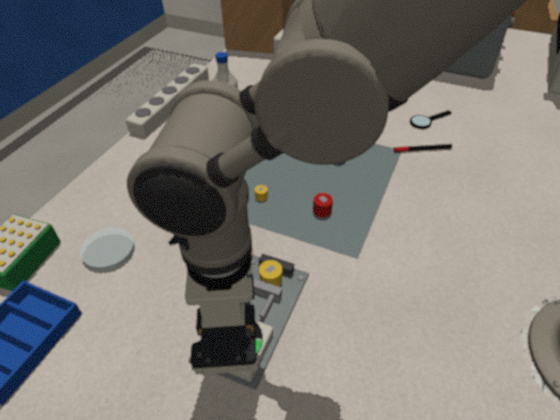

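Call:
jog_arm:
  plan: [4,0,0,0,0,0,-1,8,0,0,0,0,0,-1,12,0,0,0,0,0,-1,16,0,0,0,0,0,-1,20,0,0,0,0,0,-1,23,0,0,0,0,0,-1,23,0,0,0,0,0,-1,23,0,0,0,0,0,-1]

```text
time: 12.25
tool_pos: [0.5035, 0.1975, 0.0437]
tool_rot: [0.984, 1.566, -0.498]
contact_force: [8.4, -9.6, -3.6]
opening: 0.0153
```

```bash
python3 - <<'E'
from h import *
for n in ("wrist","side"):
    d=cams.read_camera(n); cv2.imwrite(f"pics/{n}11.png",d["image"][:,:,::-1])
s=observe()
print(s["opening"],s["contact_force"],s["torque"]); to([.501,.199,.044],-12.9)
E
```

```text
0.01588095048645982 [  8.31629141 -10.09533672  -4.64928738] [-1.70232389 -1.33618551 -0.03308595]
turn [-72.     0.26  -0.1 ] shift [-0.03 -0.24 -0.17] t 12.35 q [ 0.23  0.58  1.7  -0.    0.85  1.72] pos [0.5035 0.1975 0.0437]
```

View pics/wrist11.png

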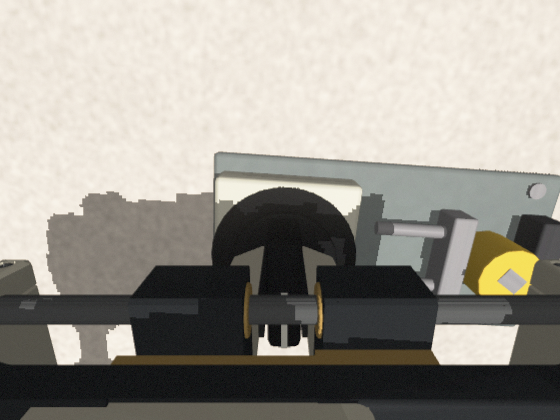

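View pics/side11.png

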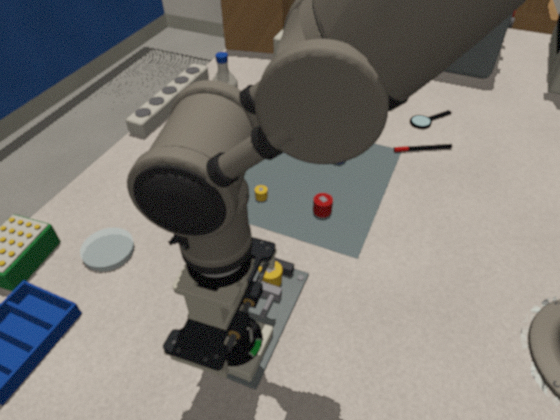

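Call:
jog_arm:
  plan: [0,0,0,0,0,0,-0.6,0,0,0,0,0,0,-0.4,0,0,0,0,0,0,-0.2,0,0,0,0,0,0,0,0,0,0,-1,0,0,0,0,0,0,-4,0,0,0,0,0,0,-8,0,0,0,0,0,0,-11,0,0,0,0,0,0,-12,0,0,0,0,0,0,-12,0,0,0]
  newtons: 20

```text
time: 13.35
tool_pos: [0.5019, 0.1996, 0.1653]
tool_rot: [1.725, 1.567, 0.243]
contact_force: [-0.3, -0.8, -1.0]
opening: 0.0459
```

```bash
python3 - <<'E'
from h import *
for n in ("wrist","side","top"):
    d=cams.read_camera(n); cv2.imwrite(f"pics/{n}12.png",d["image"][:,:,::-1])
s=observe()
print(s["opening"],s["contact_force"],s["torque"]); to([.501,.199,.044],-12.9)
E
```

```text
0.04634070825558254 [ 0.00433689 -0.62538909  0.31449141] [ 0.05778032  0.03398005 -0.0123657 ]
turn [-71.99  -0.08   0.16] shift [1.18e+01 1.00e-01 1.00e-02] t 13.5 q [ 0.24  0.43  1.58 -0.    1.14  1.72] pos [0.5003 0.1991 0.162 ]
```

View pics/wrist12.png

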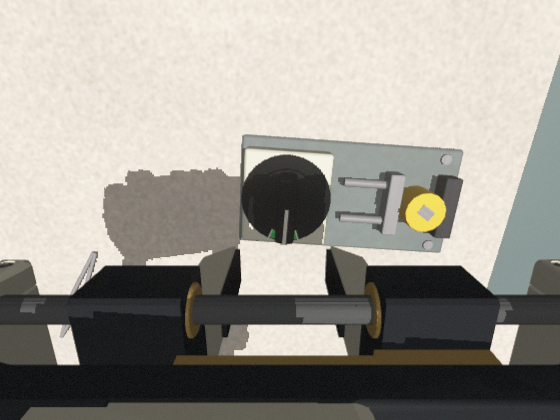

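View pics/side12.png

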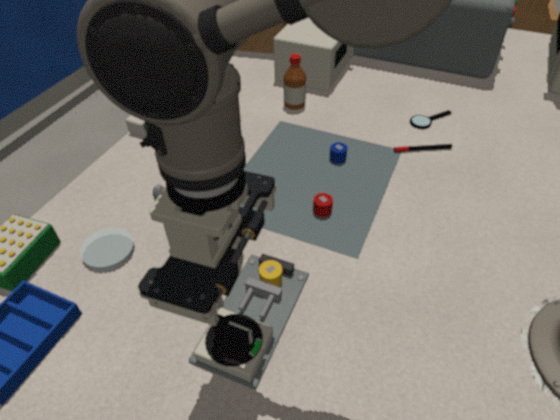

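```bash
python3 - <<'E'
from h import *
d=cams.read_camera("wrist")
r=lambda u,v,z:ray(d,u,v,z)[:2].round(4)
a,b=r(286.5,211,.073),r(285,243,.073); v=b-a
e=r(246,136,.008),r(461,150,.008); w=e[1]-e[0]
print('pointer az',np.degrees(np.arctan2(v[1],v[0])),'deck -y az',np.degrees(np.arctan2(w[1],w[0])))
h=hsv(d);m=(h[...,0]>18)&(h[...,0]<32)&(h[...,1]>130)&(h[...,2]>130)
for st,c,_ in blobs(m,200): print(st,r(*c,.04))
print('fixed face',r(439,176,.028),r(436,232,.028),'slide',r(404,173,.028),r(397,235,.028))
im=d["image"][125:260,235:475]; cv2.imwrite("pics/w12c.png",cv2.resize(im,None,fx=3.3,fy=3.3,interpolation=cv2.INTER_CUBIC)[:,:,::-1])
E
```

```text
pointer az -177.32265137625782 deck -y az -88.54624638667484
[ 406  191   41   40 1084] [0.5035 0.0689]
fixed face [0.5335 0.0587] [0.4792 0.0487] slide [0.5334 0.0911] [0.4728 0.0856]
```

View pics/w12c.png

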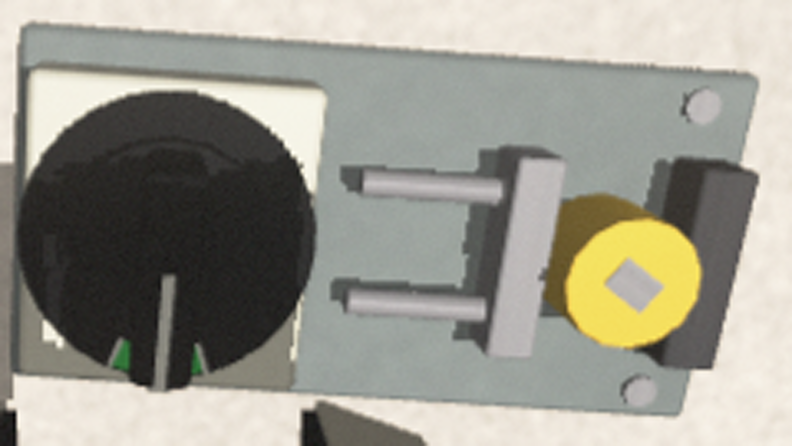

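```bash
python3 -c "
from h import *
print(robot.hand_in(),observe()['time'])"
```

```text
the job is handed in; nothing more can be done
the job is handed in; nothing more can be done
```

The yellow mount is clamped upright in the vice, the knob is released inside the green sector, and the job is handed in. The hand-in gave no verdict, so the figures below are my own checks.

- **Placing:** I took the larger yellow mount, pressed it lightly onto the deck (about 5 N) about 2 mm to the knob side of the nest, and let go. The next picture showed it standing free between the jaws.
- **Clamping:** I gripped the knob bar and turned it 72° clockwise, from about 1.32 rad before the vice's -x to about 0. That makes the clutch slip about 0.55 to 0.6 rad, between the first and second click. I then opened the fingers and lifted clear.
- **Knob at the end:** The pointer measured within about 2° of the vice's -x and in the middle of the green sector, with no visible spring-back.
- **Mount at the end:** It stood between both jaws with its axis at about y = -10 mm in the nest frame (target -9) and about 0 mm in x. The job was handed in at roughly 14 s.
- **Uncertain checks:**
  - The clutch peak and click did not show above the noise in the torque reading, so the slip comes from the pointer angle only.
  - The knob axis measured 2 to 3 mm apart in different views, and the sideways force while turning reached about 13 N.
  - In the last view the jaw edges picked by eye came out skewed, so I relied on the mount and pointer measurements.

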